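# Bump-test a gas monitor in its dock

### The arm

A 7-joint arm with a two-finger parallel gripper is mounted at the origin on the work surface. World frame = base frame: x ahead of the robot, y to its left, z up, the work surface at z = 0. Lengths are in m, angles in rad, forces in N, time in s.
With the tool pointing down it reaches from about 0.4 to 0.85 m from the base axis. Payload 10.4 kg.
Tool frame: the origin (TCP) lies midway between the tips of the shut fingers; the grasp point (between the pads) lies 19 mm behind it; y points along the fingers, x is the direction in which the jaws open and shut, and the axes are right-handed (so a half turn about y gives the same grasp; the last joint's range is limited). The gripper opens to 87 mm and grips with 3 to 60 N. Pads are 19 mm wide; open, the fingers measure 117 mm over their backs; the gripper's body (75 mm by 190 mm) begins 51 mm behind the grasp point.
Start: joints at [-1.302, 0.332, -0.065, 1.46, 0.022, 1.35, -0.088], TCP at [0.18, 0.599, 0.223] pointing down, gripper open.
Joint ranges: [-2.6, 2.6], [-0.5, 2.12], [-1.47, 1.34], [0.16, 2.42], [-1.27, 4.41], [0.06, 2.06], [-2.6, 2.6]. Speed limits (rad/s): [2.22, 2.22, 2.79, 2.79, 3.14, 3.14, 3.14].

### API

Orientations are given as a unit quaternion [x, y, z, w].
In Python, from bench import * gives the robot as it stands.
- The arm moves only by the tool jog_arm, never from a script. Its argument "commands" is a list of rows, each an object with "translation": the shift along the world's x, y, z in mm, a list of three; "twist": the turn about the world's z in rad. A call has 1 to 20 rows; each row shifts and turns the commanded pose from where the row before left it; what a row does not reach is not made up. A row lasts 1/10 s, in which the tool goes at most 50 mm and 8.59 degrees, less where a joint would pass 70% of its speed; a pose out of reach is approached as far as the arm can. A call is refused whole if a number of a shift passes 50 or a number of a turn 0.15, either way. A call with a gripper value outside its range is refused whole. "grip" is the closure, from 0 (fully open) to 1 (shut), set as the call begins (left out, the last holds). The fingers move at their own pace and stop on an object; "grip_force" is the grip in N (left out, the last holds). Time passes only in rows, so rows that do not move let the fingers close. It gives the time, the measured TCP pose, the force and the opening at its end, in the units of the state.
- read_state(): the state, without advancing time (a new reading comes with each control period).
- camera(name): name is "side" or "top"; returns a dict with "img" (384x512x3 uint8, red, green, blue), "fx", "fy", "cx", "cy" (pixels), "dist" ([k1, k2, p1, p2, k3] as OpenCV has them; the pictures are not rectified), "cam_to_world" (4x4, takes a point from camera to world coordinates). Camera axes: x right, y down, z forward; pixel columns grow to the right and rows downward; lengths in m; the calibration is good to about 2 mm. A picture is of the moment at which its call begins. There is no depth.
- close_job(): hands the job in, once; it reports no verdict.
The state is a dict: "time": time; "joint_positions": joint angles; "joint_vel": joint speeds; "joint_torque": joint torques, N m; "ee_pos": TCP position; "eef_rot": TCP orientation; "ft_force": force on the tool from outside, world axes, zero at the start; "torque": the same for the moment, N m; "width": finger opening in m.
Only numpy, scipy, OpenCV 4.12 (cv2) and the standard library are available. Lean on these libraries where they do the work, as an engineer would, in place of code of your own. Each camera call takes 0.05 s, during which the arm holds its last target.

### The job

Before anyone goes down into the bilge, the yellow gas monitor must be tested: take it out of the case, lay it face up in the bay of the test dock with its sensor end towards the dock's head (lower it in, do not let it drop), and let go of it. Then press the green start key firmly until you feel it bottom, without forcing it, hold it there a moment and release it. Do not press the red cancel key, and leave the other two monitors and the spanner where they are.

Things in the scene. Friction and masses are not known exactly. Their poses are not given: they have to be found in the camera images.
- monitor_yellow: The yellow gas monitor to test: rigid block 64 mm long (x), 48 mm wide (y), 30 mm thick (z), 0.1 to 0.2 kg. Origin: centre of its underside; z points out of its face with the display. Its +x end is the sensor end (two round grilles, red alarm bar); a small black button marks the -x end. It starts face up in one of the case's pockets, its axes along the case's.
- monitor_yellow_head (a point): Point on the yellow monitor: middle of the upper edge of its sensor end (+x end), 32 mm along x and 30 mm up from the monitor's origin.
- monitor_blue: A blue monitor of the same size in another pocket, to be left there. Origin and axes as the yellow one.
- monitor_white: A white monitor of the same size in another pocket, to be left there. Origin and axes as the yellow one.
- case: Open instrument case, fixed. Lower half: rigid grey tray with orange rim, 176 mm (x) by 234 mm (y), 42 mm high; origin: centre of its underside. The orange lid, 34 mm high, lies folded back flat on the +x side, out to x = 276 mm. Three pockets lie side by side at y = -64, 0 and +64 mm, floor 10 mm above the bench, 30 mm deep; a monitor lies flush in it with 1.5 mm play.
- case_middle (a point): Centre of the floor of the case's middle pocket, 10 mm above the bench. The long sides of a monitor in a pocket cannot be reached (13 mm ribs). Beyond each of its ends is a finger recess 44 mm wide (y), 34 mm long (x), as deep as the pocket: take it by the two ends, 64 mm apart (fingers closing along the case's x), and lift straight up.
- dock: Test dock, fixed: grey base 200 mm (x) by 150 mm (y), deck 40 mm above the bench; origin: centre of its underside. From -x to +x the deck carries the white keypad, the foot ledge (12 mm thick, 74 mm wide, 25 mm above the deck), the bay for one monitor, and the head (40 mm thick, 100 mm wide, 34 mm above the deck, with display and brass gas spigots behind).
- dock_bay (a point): Centre of the bay floor, at (25, 0, 40) mm in the dock's frame: the seated monitor's origin lies here, its x along the dock's x. 3 mm play all round. Head and foot close in its ends, so it must be held by its long sides, 48 mm apart (fingers closing along the dock's y). Besides low corner guides (12 mm long, to 16 mm high) the deck there is bare: 46 mm of each side is free.
- set_down (a point): A spot on the bench top straight ahead of the robot that always stays free for at least 75 mm all round: room to set a monitor down when coming from the case and take it again a quarter turn round, by its long sides.
- start_key: Green start key of the membrane keypad, 28 mm (dock x) by 34 mm (y). Origin: centre of its top, at (-66, 30, 43) mm in the dock's frame; z up. Pressed slowly straight down it hardly moves: it gives from 1.5 N and bottoms after 2 mm at 7.5 N, still 1 mm proud of the keypad. Over 4.5 N for 0.3 s starts the test, once a monitor lies in the bay; over 40 N damages the hard-stopped key.
- cancel_key: Red cancel key, same size and make, centre of its top at (-66, -30, 43) mm in the dock's frame. Not to be pressed.
- spanner: A steel spanner 140 mm long lying on the bench beyond the free middle; origin at the centre of its underside. To be left alone.
There are look-alikes about, which are no part of the job. There is more than one size of the monitor_yellow; the one meant has the size given above.

How it is judged:
By the outcome, as a careful person would: the job done as asked, in the order asked, and still so for the second after the job is handed in, with the robot touching nothing.
It also fails if it takes over 67 s, if anything falls off the work surface, if the arm or the gripper's body presses on something with over 40 N, if the wrist force passes 120 N, or if a joint passes its speed limit or range.

## Working session

There is one attempt and no reset: what is moved stays moved. The work goes in short steps, Python scripts to look and compute and a tool call to move; the robot and the scene stay as the last step left them, time stands still between calls to the robot, and variables do not carry over. Pictures are saved under pics/ and viewed, and the job is handed in when it is done.

Besides the shell and the picture viewer there is one more tool, called after ">>>" as name([rows], argument=value, ...), one row to a line, values as JSON. jog_arm: Moves the arm, as the interface text tells. Its arguments: {"type":"object","properties":{"commands":{"type":"array"},"grip":{"type":"number"},"grip_force":{"type":"number"}},"required":["commands"]}

```bash
mkdir -p pics; ls; python3 - <<'E'
from bench import *
import cv2,numpy as np
s=read_state();print({k:np.round(v,3).tolist() for k,v in s.items()})
for n in("top","side"):
    c=camera(n);cv2.imwrite(f"pics/{n}0.png",cv2.cvtColor(c["img"],cv2.COLOR_RGB2BGR))
    print(n,c["fx"],c["fy"],c["cx"],c["cy"],c["dist"],np.round(c["cam_to_world"],3).tolist())
E
```

```text
pics
{'time': 0.0, 'joint_positions': [-1.302, 0.333, -0.065, 1.461, 0.022, 1.35, -0.088], 'joint_vel': [-0.003, 0.001, 0.0, -0.001, 0.0, -0.0, -0.0], 'joint_torque': [-0.0, -62.323, 0.025, -38.992, -0.061, 0.039, 0.0], 'ee_pos': [0.18, 0.598, 0.222], 'eef_rot': [0.568, 0.422, -0.422, -0.567], 'ft_force': [-0.393, -0.534, 0.976], 'torque': [-0.002, -0.005, 0.016], 'width': 0.087}
top 389.96974884236283 389.96974884236283 255.1282184891102 192.2140716702555 [-0.06177648  0.          0.          0.          0.        ] [[-0.003, -0.997, 0.077, 0.481], [-0.999, 0.001, -0.038, -0.045], [0.037, -0.077, -0.996, 1.021], [0.0, 0.0, 0.0, 1.0]]
side 479.6198891378145 479.6198891378145 248.57548149625944 189.9115240585918 [-0.14575993  0.          0.          0.          0.        ] [[0.788, -0.347, 0.508, -0.243], [-0.615, -0.448, 0.649, -1.075], [0.003, -0.824, -0.566, 0.932], [0.0, 0.0, 0.0, 1.0]]
```

View pics/top0.png

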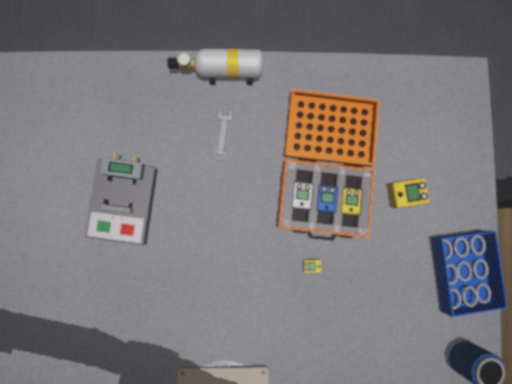

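View pics/side0.png

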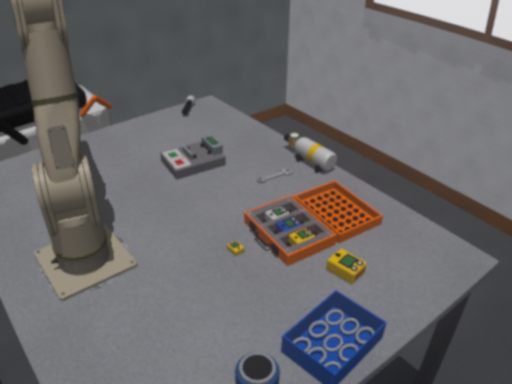

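The candidates in the top image are a big yellow one at (410,192), a tiny one at (313,266), and one in the case's right pocket at (352,200). The last fits the "in a pocket" description, so I'll confirm it with a crop and measure.

```bash
cat > h.py <<'E'
import cv2,numpy as np
from bench import *
def ray(c,uv):
    K=np.array([[c["fx"],0,c["cx"]],[0,c["fy"],c["cy"]],[0,0,1.]])
    p=cv2.undistortPoints(np.array(uv,float).reshape(-1,1,2),K,np.array(c["dist"])).reshape(-1,2)
    T=np.array(c["cam_to_world"]);d=np.c_[p,np.ones(len(p))]@T[:3,:3].T
    return T[:3,3],d
def onz(c,uv,z):
    o,d=ray(c,uv);return o+d*((z-o[2])/d[:,2])[:,None]
def proj(c,P):
    K=np.array([[c["fx"],0,c["cx"]],[0,c["fy"],c["cy"]],[0,0,1.]])
    W=np.linalg.inv(np.array(c["cam_to_world"]))
    return cv2.projectPoints(np.array(P,float).reshape(-1,1,3),cv2.Rodrigues(W[:3,:3])[0],W[:3,3],K,np.array(c["dist"]))[0].reshape(-1,2)
def blobs(c,lo,hi,amin=30):
    m=cv2.inRange(cv2.cvtColor(c["img"],cv2.COLOR_RGB2HSV),np.array(lo),np.array(hi))
    m=cv2.morphologyEx(m,cv2.MORPH_CLOSE,np.ones((5,5)))
    cs,_=cv2.findContours(m,cv2.RETR_EXTERNAL,cv2.CHAIN_APPROX_NONE)
    return [k for k in cs if cv2.contourArea(k)>amin]
def rect(c,k,z):
    P=onz(c,k.reshape(-1,2),z)[:,:2]*1000
    return cv2.minAreaRect(P.astype(np.float32))
def crop(c,u0,v0,u1,v1,f,name):
    cv2.imwrite(name,cv2.cvtColor(cv2.resize(c["img"][v0:v1,u0:u1],None,fx=f,fy=f,interpolation=cv2.INTER_CUBIC),cv2.COLOR_RGB2BGR))
E
python3 - <<'E'
from h import *
c=camera("top");s=camera("side")
crop(c,270,80,440,280,3,"pics/case.png");crop(c,75,140,175,260,5,"pics/dock.png");crop(s,230,180,390,290,5,"pics/sidecase.png");crop(s,155,125,235,185,8,"pics/sidedock.png")
for nm,lo,hi in(("yellow",(22,120,90),(34,255,255)),("blue",(105,120,60),(125,255,255)),("green",(40,100,50),(85,255,255)),("red",(0,150,80),(5,255,255)),("red2",(174,150,80),(180,255,255)),("orange",(5,150,80),(20,255,255))):
    z={"yellow":.04,"blue":.04,"green":.043,"red":.043,"red2":.043,"orange":.042}[nm]
    for k in blobs(c,lo,hi):
        print(nm,cv2.boundingRect(k),rect(c,k,z))
E
```

```text
yellow (304, 260, 17, 12) ((371.9347839355469, -224.591796875), (40.509613037109375, 27.452516555786133), 89.40657043457031)
yellow (342, 188, 20, 27) ((534.0789794921875, -328.0130920410156), (46.8264045715332, 67.08460998535156), 83.77804565429688)
yellow (389, 179, 40, 28) ((555.298583984375, -479.19134521484375), (64.39888000488281, 97.20626068115234), 8.89072036743164)
yellow (227, 49, 11, 29) ((894.434814453125, -23.228443145751953), (76.21082305908203, 26.032752990722656), 0.11693064868450165)
blue (470, 352, 28, 32) ((107.16217803955078, -662.17431640625), (45.11711883544922, 92.19282531738281), 48.65491485595703)
blue (433, 231, 74, 86) ((346.05450439453125, -638.1351928710938), (206.99530029296875, 179.2120361328125), 6.955810546875)
blue (318, 185, 19, 27) ((541.1076049804688, -264.3921813964844), (44.251548767089844, 63.700599670410156), 82.75110626220703)
green (98, 222, 12, 9) ((472.2378234863281, 295.7982482910156), (19.85979652404785, 27.534610748291016), 0.023031091317534447)
green (409, 186, 9, 12) ((556.9425659179688, -489.0670166015625), (28.321104049682617, 19.881155014038086), 10.958709716796875)
green (111, 164, 18, 7) ((620.1334838867188, 258.575927734375), (43.71831512451172, 13.492454528808594), 82.8072738647461)
red (122, 225, 11, 9) ((464.8056640625, 236.9656524658203), (25.101459503173828, 19.82978630065918), 89.98806762695312)
orange (278, 162, 8, 65) ((552.5089111328125, -149.30032348632812), (4.521248817443848, 162.99542236328125), 83.47381591796875)
orange (285, 90, 94, 80) ((718.6007690429688, -280.8757019042969), (231.45437622070312, 186.609130859375), 83.58740234375)
```

View pics/case.png

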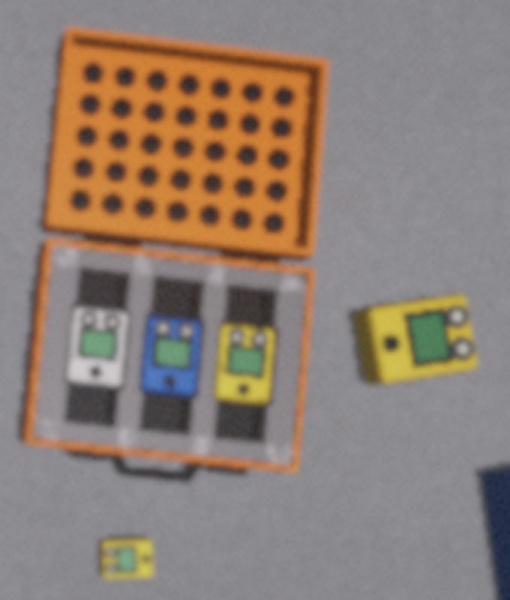

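View pics/dock.png

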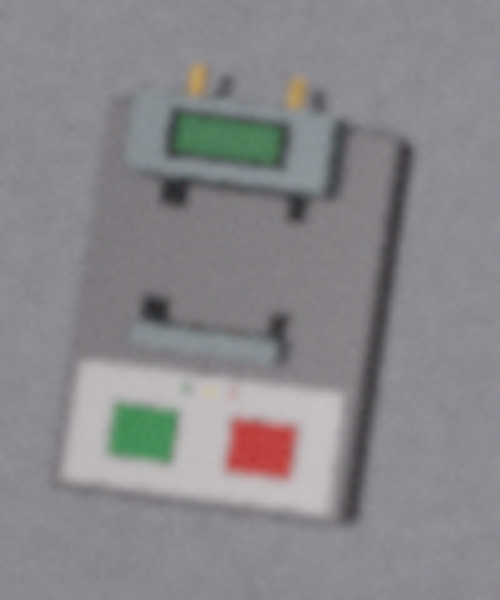

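View pics/sidecase.png

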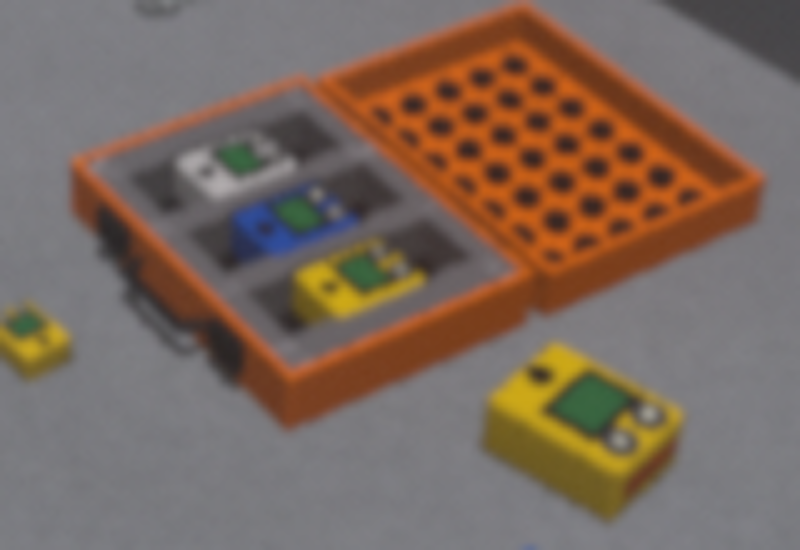

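View pics/sidedock.png

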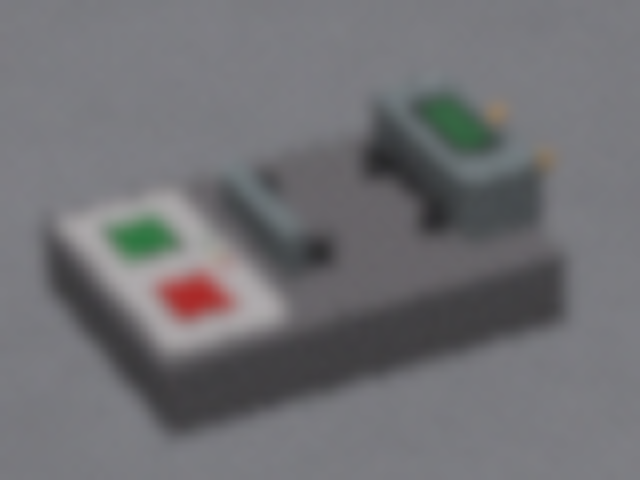

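Confirmed: the pocket one at (352,200) measures about 67x47 mm and is in the pocket; the loose ones are about 97x64 and 40x27 mm. Its grilles face +x (up in the image), button towards the robot. The dock's head also faces +x. Next I'll refine the yaw and cross-check with the side view.

```bash
python3 - <<'E'
from h import *
from scipy.spatial.transform import Rotation as R
s=read_state();M=R.from_quat(s["eef_rot"]).as_matrix();print(np.round(M,3))
c=camera("top");sd=camera("side")
def cen(k):
    m=cv2.moments(k);return [m["m10"]/m["m00"],m["m01"]/m["m00"]]
for n,cc in(("top",c),("side",sd)):
  for nm,lo,hi,z in(("yellow",(20,120,90),(34,255,255),.04),("blue",(105,120,60),(125,255,255),.04),("green",(40,100,40),(85,255,255),.043),("red",(0,150,80),(6,255,255),.043)):
    for k in blobs(cc,lo,hi,15):
        u=cen(k); P=onz(cc,[u],z)[0]*1000
        r=rect(cc,k,z)
        print(n,nm,np.round(u,1),P.round(1),"rect",np.round(r[0],1),np.round(r[1],1),round(r[2],1))
for n,cc,roi in(("top",c,(75,140,175,260)),("side",sd,(155,125,235,185))):
  h=cv2.cvtColor(cc["img"],cv2.COLOR_RGB2HSV);g=cc["img"].min(2)
  m=np.zeros_like(g);m[roi[1]:roi[3],roi[0]:roi[2]]=((g>145)*255).astype(np.uint8)[roi[1]:roi[3],roi[0]:roi[2]]
  m=cv2.morphologyEx(m,cv2.MORPH_CLOSE,np.ones((15,15)))
  ks,_=cv2.findContours(m,0,1)
  for k in ks:
    if cv2.contourArea(k)>60: print(n,"white",rect(cc,k,.041))
# overlay predictions
yaw=np.deg2rad(-7);x=np.array([np.cos(yaw),np.sin(yaw)]);y=np.array([-x[1],x[0]])
E
```

```text
[[ 0.288 -0.    -0.958]
 [ 0.958 -0.001  0.288]
 [-0.001 -1.    -0.   ]]
top yellow [314.1 264.2] [ 375.1 -230.    40. ] rect [ 372.  -223.3] [38.  27.4] 89.3
top yellow [422.5 190.5] [ 560.8 -517.4   40. ] rect [ 560.8 -517.5] [11.2 20.4] 10.8
top yellow [351.3 201. ] [ 534. -328.   40.] rect [ 534.1 -328.1] [46.9 67.1] 84.2
top yellow [402.9 193.6] [ 552.7 -464.5   40. ] rect [ 555.1 -479. ] [64.4 98. ] 8.4
top yellow [232.4  62.5] [895.5 -24.4  40. ] rect [895.7 -23.2] [73.6 26. ] 0.1
top blue [477.8 364.9] [ 109.2 -655.8   40. ] rect [ 107.2 -663.4] [46.9 92.5] 46.0
top blue [469.1 272.9] [ 346.4 -637.1   40. ] rect [ 346.4 -637.9] [206.3 179. ] 6.8
top blue [326.6 202.4] [ 530.6 -264.1   40. ] rect [ 540.8 -264.7] [44.5 63.5] 83.9
top green [103.2 226.1] [472.  296.6  43. ] rect [472.2 295.8] [19.9 27.5] 0.0
top green [413.  191.8] [ 557.1 -490.2   43. ] rect [ 555.3 -488.9] [18.8 28.1] 87.9
top green [119. 167.] [620.1 260.3  43. ] rect [620.4 257.7] [46.7 13.5] 85.2
top red [126.7 229. ] [464.7 237.5  43. ] rect [464.8 237. ] [25.1 19.8] 90.0
side yellow [345.1 264.8] [ 543.6 
[... 349 characters left out ...]
   40. ] rect [ 172.  -639.8] [48.4 16.7] 23.8
side blue [239.8 378.4] [ 108.3 -597.6   40. ] rect [ 109.6 -590.8] [47.9 16.9] 79.1
side blue [332.6 337.9] [ 340.5 -644.2   40. ] rect [ 347.1 -640.7] [239.3 171.6] 7.1
side blue [283.8 225.7] [ 524.3 -264.3   40. ] rect [ 533.1 -273. ] [42.4 67.7] 41.2
side green [347.8 260.1] [ 560.6 -487.2   43. ] rect [ 562.2 -487.1] [33.2 21.1] 11.5
side green [302.2 234.1] [ 538.2 -329.1   43. ] rect [ 538.1 -328.8] [24.4 15.3] 80.7
top white ((470.42181396484375, 267.06671142578125), (137.16172790527344, 63.66609573364258), 82.67982482910156)
side white ((474.3465576171875, 271.5328063964844), (132.92897033691406, 57.558502197265625), 82.28373718261719)
```

>>> jog_arm([
  {"translation": [29, -36, 0], "twist": -0.06},
  {"translation": [29, -36, 0], "twist": -0.06},
  {"translation": [29, -36, 0], "twist": -0.06},
  {"translation": [29, -36, 0], "twist": -0.06},
  {"translation": [29, -36, 0], "twist": -0.06},
  {"translation": [29, -36, 0], "twist": -0.06},
  {"translation": [29, -36, 0], "twist": -0.06},
  {"translation": [29, -36, 0], "twist": -0.06},
  {"translation": [29, -36, 0], "twist": -0.06},
  {"translation": [29, -36, 0], "twist": -0.06},
  {"translation": [29, -36, 0], "twist": -0.06},
], grip=0)

```text
time: 1.4
ee_pos: [0.4997, 0.201, 0.2229]
eef_rot: [-0.674, -0.215, 0.214, 0.674]
ft_force: [0.8, 0.7, -0.9]
width: 0.0872
```

>>> jog_arm([
  {"translation": [3, -41, -5], "twist": -0.056},
  {"translation": [3, -41, -5], "twist": -0.056},
  {"translation": [3, -41, -5], "twist": -0.056},
  {"translation": [3, -41, -5], "twist": -0.056},
  {"translation": [3, -41, -5], "twist": -0.056},
  {"translation": [3, -41, -5], "twist": -0.056},
  {"translation": [3, -41, -5], "twist": -0.056},
  {"translation": [3, -41, -5], "twist": -0.056},
  {"translation": [3, -41, -5], "twist": -0.056},
  {"translation": [3, -41, -5], "twist": -0.056},
  {"translation": [3, -41, -5], "twist": -0.056},
  {"translation": [2, -40, -5], "twist": -0.056},
  {"translation": [0, -38, -5], "twist": -0.056},
  {"translation": [0, 0, 0], "twist": 0},
])

```text
time: 2.8
ee_pos: [0.5312, -0.3322, 0.1568]
eef_rot: [0.707, -0.042, 0.041, -0.705]
ft_force: [-0.1, 0.1, -0.1]
width: 0.0869
```

```bash
cat > st.py <<'E'
from h import *
from scipy.spatial.transform import Rotation as R
s=read_state();M=R.from_quat(s["eef_rot"]).as_matrix()
print(round(s["time"],2),"tcp",np.round(s["ee_pos"]*np.array(1000) if not isinstance(s["ee_pos"],list) else np.array(s["ee_pos"])*1000,1),"jaw deg",round(np.degrees(np.arctan2(M[1,0],M[0,0])),2),"tilt",np.round(M[:,1],3),"F",np.round(s["ft_force"],1),"w",round(s["width"]*1000,1),"j7",np.round(s["joint_positions"][6],2))
E
python3 - <<'E'
from st import *
c=camera("top");d=camera("side")
crop(c,250,80,450,280,3,"pics/a1.png");crop(d,200,130,400,280,4,"pics/a1s.png")
E
```

```text
2.8 tcp [ 531.2 -332.2  156.8] jaw deg -6.74 tilt [-0.002 -0.003 -1.   ] F [-0.1  0.1 -0.1] w 86.9 j7 0.6
```

View pics/a1s.png

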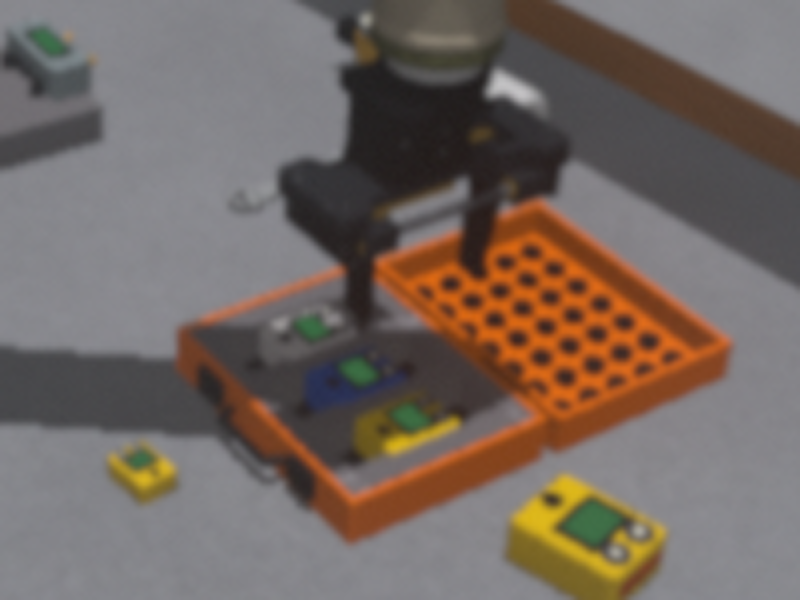

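View pics/a1.png

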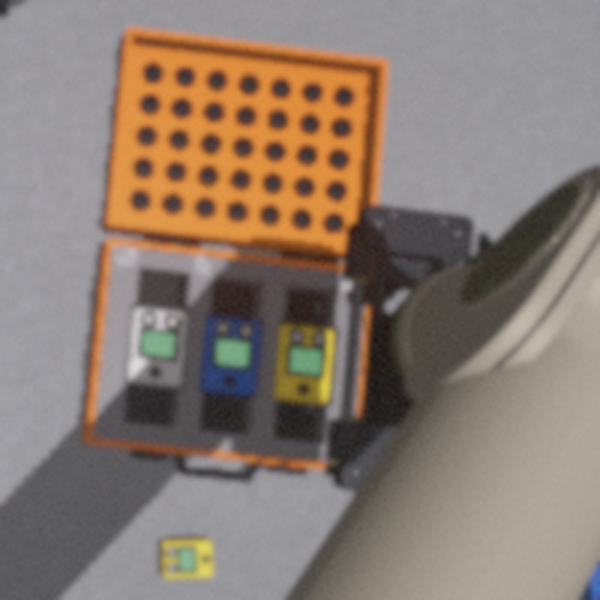

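```bash
python3 - <<'E'
from st import *
a=np.radians(-6.74);x=np.array([np.cos(a),np.sin(a),0])
t=np.array(s["ee_pos"])
for n in("side","top"):
    c=camera(n);print(n,np.round(proj(c,[t-.05*x,t+.05*x,t+[0,0,.07]-.05*x,t+[0,0,.07]+.05*x]),1).tolist())
    for z in(.01,.013):pass
E
```

```text
2.9 tcp [ 533.3 -327.2  157.2] jaw deg -6.34 tilt [-0.001 -0.    -1.   ] F [ 0.7 -0.5  1. ] w 87.1 j7 0.6
side [[288.3, 208.1], [317.5, 197.1], [289.7, 186.7], [319.7, 176.1]]
top [[363.6, 220.5], [367.6, 176.6], [374.1, 220.3], [378.4, 172.7]]
```

>>> jog_arm([
  {"translation": [0, 0, -20], "twist": 0},
  {"translation": [0, 0, -20], "twist": 0},
  {"translation": [0, 0, -20], "twist": 0},
  {"translation": [0, 0, -20], "twist": 0},
  {"translation": [0, 0, -20], "twist": 0},
  {"translation": [0, 0, -8], "twist": 0},
  {"translation": [0, 0, -4], "twist": 0},
  {"translation": [0, 0, 0], "twist": 0},
  {"translation": [0, 0, 0], "twist": 0},
])

```text
time: 3.9
ee_pos: [0.5344, -0.3264, 0.0465]
eef_rot: [0.706, -0.038, 0.039, -0.706]
ft_force: [-0.4, -0.2, 0.8]
width: 0.0868
```

```bash
python3 - <<'E'
from st import *
d=camera("side")
crop(d,220,140,380,260,5,"pics/a2s.png")
E
```

```text
3.9 tcp [ 534.4 -326.4   46.5] jaw deg -6.22 tilt [ 0.001 -0.    -1.   ] F [-0.4 -0.2  0.8] w 86.8 j7 0.66
```

View pics/a2s.png

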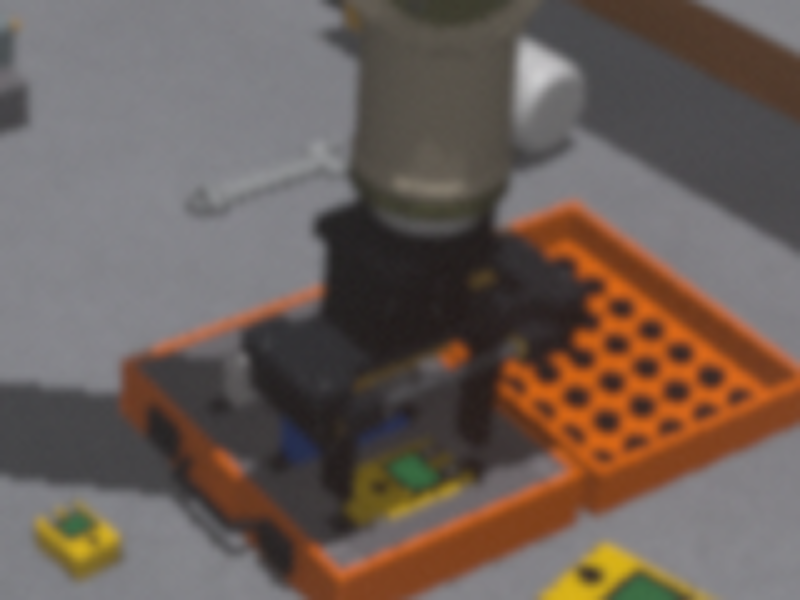

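The fingertips, at crop (345,490) and (475,445), straddle the yellow monitor's ends. I'll descend into the recesses.

>>> jog_arm([
  {"translation": [0, 0, -7], "twist": 0},
  {"translation": [0, 0, -7], "twist": 0},
  {"translation": [0, 0, -7], "twist": 0},
  {"translation": [0, 0, -6], "twist": 0},
  {"translation": [0, 0, -5], "twist": 0},
  {"translation": [0, 0, 0], "twist": 0},
  {"translation": [0, 0, 0], "twist": 0},
])

```text
time: 4.65
ee_pos: [0.5338, -0.3265, 0.0135]
eef_rot: [0.706, -0.039, 0.039, -0.706]
ft_force: [0.6, -0.1, -0.7]
width: 0.0875
```

>>> jog_arm([
  {"translation": [0, 0, 0], "twist": 0},
  {"translation": [0, 0, 0], "twist": 0},
  {"translation": [0, 0, 0], "twist": 0},
  {"translation": [0, 0, 0], "twist": 0},
  {"translation": [0, 0, 0], "twist": 0},
  {"translation": [0, 0, 0], "twist": 0},
], grip=0.6, grip_force=15)

```text
time: 5.25
ee_pos: [0.5355, -0.3266, 0.0142]
eef_rot: [0.706, -0.037, 0.039, -0.706]
ft_force: [5.5, -0.9, -1.1]
width: 0.0637
```

```bash
python3 st.py
```

```text
5.25 tcp [ 535.5 -326.6   14.2] jaw deg -6.21 tilt [ 0.003 -0.001 -1.   ] F [ 5.5 -0.9 -1.1] w 63.7 j7 0.68
```

>>> jog_arm([
  {"translation": [1, 0, 0], "twist": 0},
  {"translation": [0, 0, 4], "twist": 0},
  {"translation": [0, 0, 8], "twist": 0},
  {"translation": [0, 0, 12], "twist": 0},
  {"translation": [0, 0, 12], "twist": 0},
  {"translation": [0, 0, 15], "twist": 0},
  {"translation": [0, 0, 20], "twist": 0},
  {"translation": [0, 0, 20], "twist": 0},
  {"translation": [0, 0, 0], "twist": 0},
  {"translation": [0, 0, 0], "twist": 0},
], grip_force=20)

```text
time: 6.25
ee_pos: [0.5345, -0.3263, 0.1046]
eef_rot: [-0.706, 0.039, -0.039, 0.706]
ft_force: [-0.3, 0.3, -1.6]
width: 0.0638
```

```bash
python3 - <<'E'
from st import *
d=camera("side")
crop(d,220,140,380,260,5,"pics/a3s.png")
E
```

```text
6.25 tcp [ 534.5 -326.3  104.6] jaw deg -6.26 tilt [ 0.  0. -1.] F [-0.3  0.3 -1.6] w 63.8 j7 0.63
```

View pics/a3s.png

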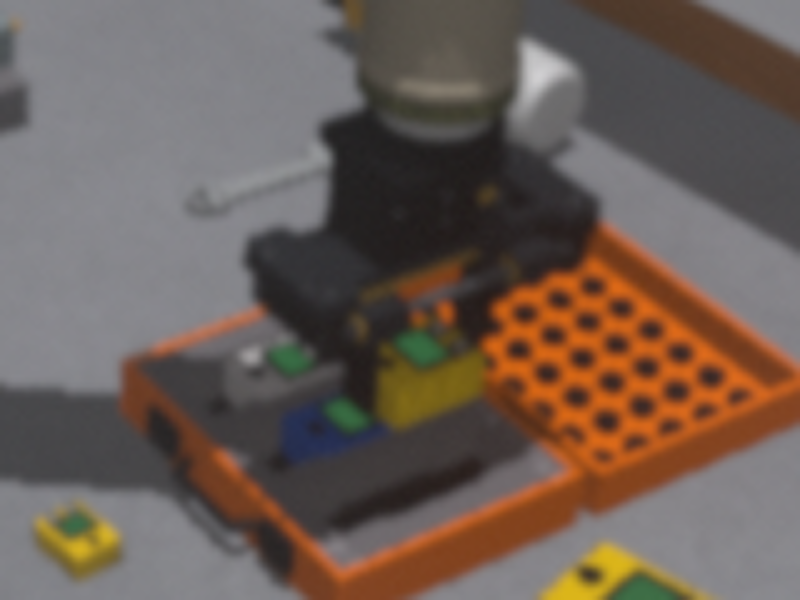

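The monitor is held level at crop (430,380), and the blue and white ones are undisturbed. Carrying it to the free spot.

>>> jog_arm([
  {"translation": [-3, 35, 0], "twist": 0},
  {"translation": [-3, 35, 0], "twist": 0},
  {"translation": [-3, 35, 0], "twist": 0},
  {"translation": [-3, 35, 0], "twist": 0},
  {"translation": [-3, 35, 0], "twist": 0},
  {"translation": [-3, 35, 0], "twist": 0},
  {"translation": [-4, 35, 0], "twist": 0},
  {"translation": [-4, 35, -5], "twist": 0},
  {"translation": [-4, 35, -10], "twist": 0},
  {"translation": [-4, 31, -15], "twist": 0},
  {"translation": [0, 0, -20], "twist": 0},
  {"translation": [0, 0, -20], "twist": 0},
  {"translation": [0, 0, -10], "twist": 0},
  {"translation": [0, 0, -5], "twist": 0},
  {"translation": [0, 0, 0], "twist": 0},
  {"translation": [0, 0, 0], "twist": 0},
])

```text
time: 7.9
ee_pos: [0.5012, 0.0194, 0.0201]
eef_rot: [-0.706, 0.038, -0.039, 0.706]
ft_force: [-0.5, -0.2, -1.6]
width: 0.0641
```

```bash
python3 - <<'E'
from st import *
d=camera("side")
crop(d,120,120,280,240,5,"pics/a4s.png")
E
```

```text
7.9 tcp [501.2  19.4  20.1] jaw deg -6.27 tilt [ 0.001  0.    -1.   ] F [-0.5 -0.2 -1.6] w 64.1 j7 -0.04
```

View pics/a4s.png

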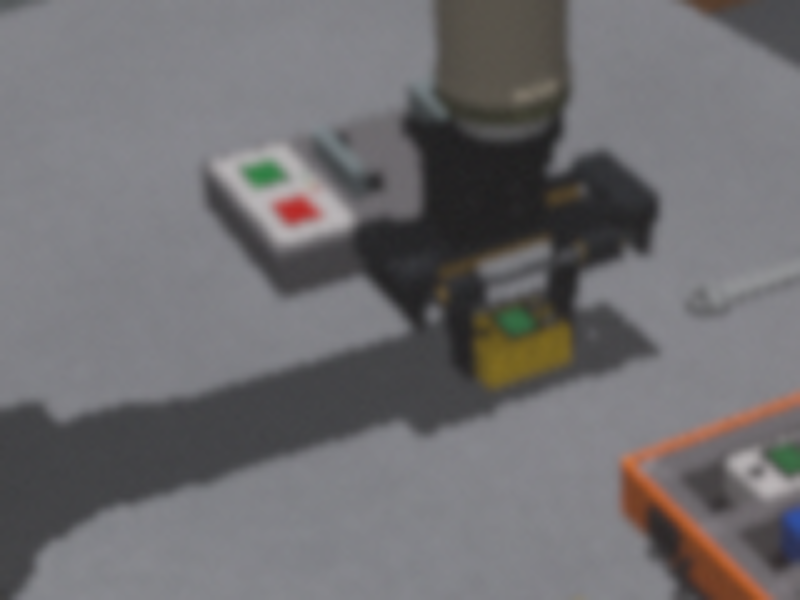

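The spot is clear. I'll lower in small steps, expecting contact at TCP z ≈ 4 mm.

>>> jog_arm([
  {"translation": [0, 0, -5], "twist": 0},
  {"translation": [0, 0, -4], "twist": 0},
  {"translation": [0, 0, -3], "twist": 0},
  {"translation": [0, 0, -2], "twist": 0},
  {"translation": [0, 0, -1], "twist": 0},
  {"translation": [0, 0, 0], "twist": 0},
])

```text
time: 8.55
ee_pos: [0.5007, 0.0195, 0.0045]
eef_rot: [0.706, -0.039, 0.039, -0.706]
ft_force: [-0.2, -0.3, -2.3]
width: 0.0637
```

>>> jog_arm([
  {"translation": [0, 0, -1], "twist": 0},
  {"translation": [0, 0, 0], "twist": 0},
  {"translation": [0, 0, 0], "twist": 0},
])

```text
time: 8.85
ee_pos: [0.5009, 0.0196, 0.0039]
eef_rot: [-0.706, 0.038, -0.039, 0.706]
ft_force: [-1.4, -0.3, 4.7]
width: 0.0637
```

Contact (F_z +4.7 N, up from −1.6 N). Releasing and rising.

>>> jog_arm([
  {"translation": [0, 0, 0], "twist": 0},
  {"translation": [0, 0, 0], "twist": 0},
  {"translation": [0, 0, 0], "twist": 0},
  {"translation": [0, 0, 0], "twist": 0},
  {"translation": [0, 0, 0], "twist": 0},
], grip=0)

```text
time: 9.35
ee_pos: [0.5008, 0.0196, 0.0035]
eef_rot: [-0.706, 0.038, -0.039, 0.706]
ft_force: [0.7, 0.6, 0.2]
width: 0.0865
```

>>> jog_arm([
  {"translation": [0, 0, 10], "twist": 0},
  {"translation": [0, 0, 20], "twist": 0},
  {"translation": [0, 0, 25], "twist": 0},
  {"translation": [0, 0, 25], "twist": 0},
  {"translation": [0, 0, 20], "twist": 0.14},
  {"translation": [0, 0, 0], "twist": 0.14},
  {"translation": [0, 0, 0], "twist": 0.14},
  {"translation": [0, 0, 0], "twist": 0.14},
  {"translation": [0, 0, 0], "twist": 0.14},
  {"translation": [0, 0, 0], "twist": 0.14},
  {"translation": [0, 0, 0], "twist": 0.14},
  {"translation": [0, 0, 0], "twist": 0.14},
  {"translation": [0, 0, 0], "twist": 0.14},
  {"translation": [0, 0, 0], "twist": 0.14},
  {"translation": [0, 0, 0], "twist": 0.14},
  {"translation": [0, 0, 0], "twist": 0.03},
  {"translation": [0, 0, 0], "twist": 0},
  {"translation": [0, 0, 0], "twist": 0},
])

```text
time: 11.15
ee_pos: [0.5008, 0.0196, 0.1038]
eef_rot: [0.527, 0.471, -0.471, -0.527]
ft_force: [-0.1, -0.9, -0.9]
width: 0.0872
```

```bash
python3 - <<'E'
from st import *
d=camera("side");c=camera("top")
crop(d,120,120,280,240,5,"pics/a5s.png");crop(c,150,120,350,270,4,"pics/a5t.png")
for n,cc in(("top",c),("side",d)):
  for k in blobs(cc,(20,120,60),(34,255,255),40):print(n,cv2.boundingRect(k),rect(cc,k,.03))
  print(np.round(proj(cc,[[.5009,.0196,.03]]),1))
E
```

```text
11.15 tcp [500.8  19.6 103.8] jaw deg 83.52 tilt [ 0.  0. -1.] F [-0.1 -0.9 -0.9] w 87.2 j7 1.41
top (304, 260, 16, 12) ((370.8708190917969, -225.138427734375), (38.399234771728516, 27.727388381958008), 89.30890655517578)
top (389, 179, 40, 28) ((555.962646484375, -483.5237121582031), (65.3172836303711, 99.04808044433594), 8.208230018615723)
top (227, 49, 11, 28) ((899.9542846679688, -23.000179290771484), (74.38552856445312, 26.298398971557617), 0.11960364878177643)
[[214.8 214.5]]
side (327, 249, 39, 34) ((553.5962524414062, -486.9002685546875), (96.93364715576172, 100.03657531738281), 9.376510620117188)
side (227, 244, 17, 11) ((359.9023132324219, -245.59414672851562), (49.87297439575195, 37.566986083984375), 87.04412841796875)
side (212, 187, 22, 14) ((490.9003601074219, 2.5525131225585938), (72.8888931274414, 70.732666015625), 82.62578582763672)
side (307, 144, 14, 17) ((914.802734375, 15.535873413085938), (130.3018798828125, 31.699871063232422), 28.270288467407227)
[[222.  188.6]]
```

View pics/a5s.png

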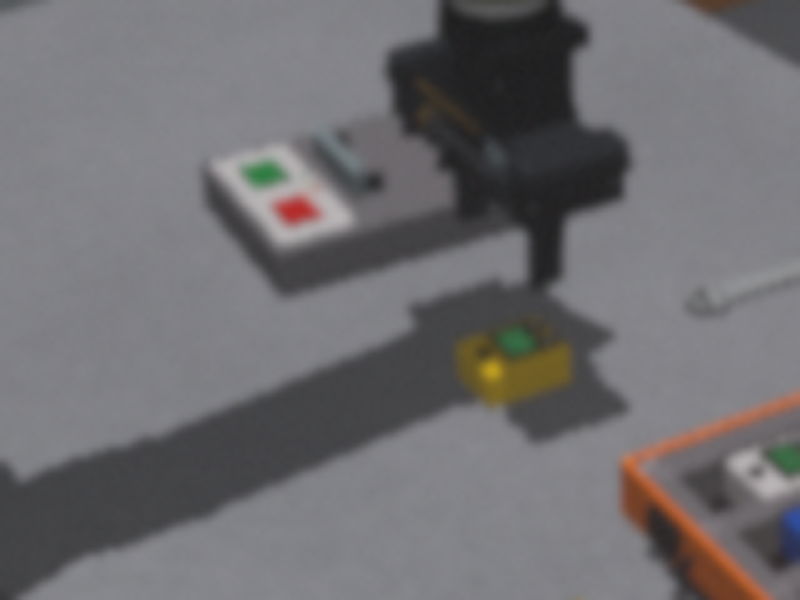

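View pics/a5t.png

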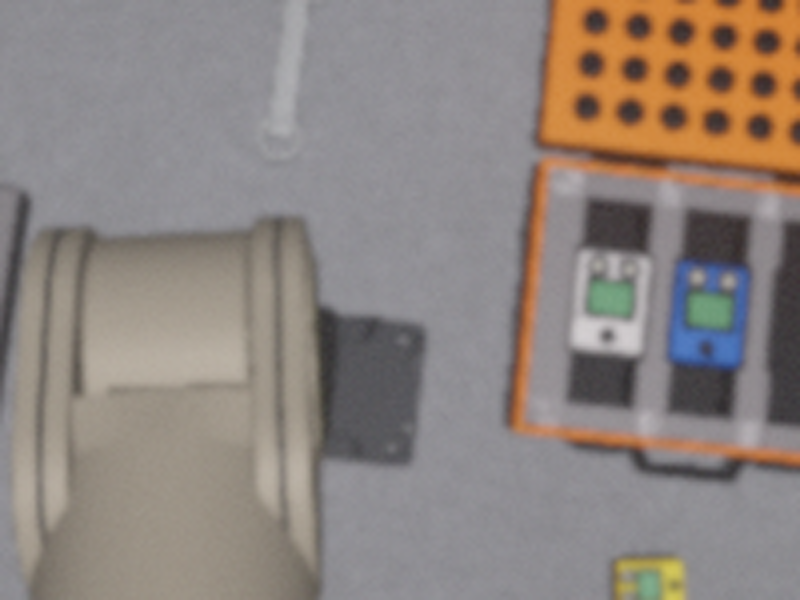

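The top view is blocked by the arm. I'll step aside to tie the camera to the arm's frame by seeing the monitor at its known place.

>>> jog_arm([
  {"translation": [0, -40, 8], "twist": 0},
  {"translation": [0, -40, 8], "twist": 0},
  {"translation": [0, -40, 8], "twist": 0},
  {"translation": [0, -40, 8], "twist": 0},
  {"translation": [0, -40, 8], "twist": 0},
  {"translation": [0, -40, 0], "twist": 0},
])

```text
time: 11.85
ee_pos: [0.5012, -0.2221, 0.1448]
eef_rot: [0.527, 0.472, -0.471, -0.526]
ft_force: [0.1, 0.3, -0.1]
width: 0.0872
```

```bash
python3 - <<'E'
from st import *
d=camera("side");c=camera("top")
crop(c,80,140,280,270,4,"pics/a6t.png");crop(d,120,120,280,240,5,"pics/a6s.png")
for n,cc in(("top",c),("side",d)):
  for k in blobs(cc,(20,100,60),(36,255,255),40):
    r=rect(cc,k,.03)
    if -100<r[0][1]<100 and r[0][0]<700:print(n,cv2.boundingRect(k),r)
  g=cc["img"].min(2);h=cv2.cvtColor(cc["img"],cv2.COLOR_RGB2HSV)
  for nm,lo,hi in(("grn",(45,100,40),(85,255,255)),("red",(0,140,80),(8,255,255))):
    for k in blobs(cc,lo,hi,15):
      m=cv2.moments(k);u=[m["m10"]/m["m00"],m["m01"]/m["m00"]]
      p=onz(cc,[u],.043)[0]*1000
      if p[1]>-50:print(n,nm,np.round(u,1),p.round(1))
E
```

```text
11.85 tcp [ 501.2 -222.1  144.8] jaw deg 83.64 tilt [ 0.002 -0.    -1.   ] F [ 0.1  0.3 -0.1] w 87.2 j7 1.93
top (206, 203, 21, 26) ((498.0176086425781, 17.67620086669922), (47.24500274658203, 60.81113052368164), 83.3973388671875)
top grn [103.2 226.1] [472.  296.6  43. ]
top grn [117.5 167.1] [620.  264.3  43. ]
top red [126.8 229.2] [464.3 237.4  43. ]
side (212, 186, 22, 15) ((488.7077941894531, -2.8351058959960938), (76.71308135986328, 71.15135955810547), 60.09043884277344)
```

View pics/a6t.png

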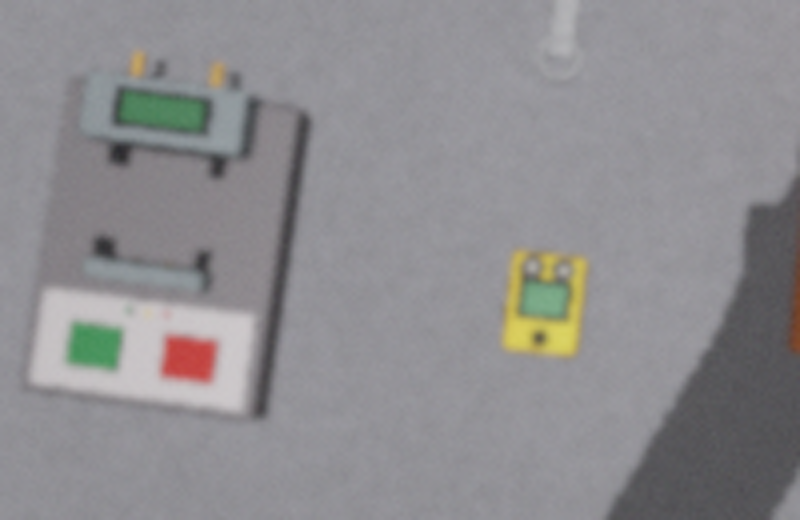

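View pics/a6s.png

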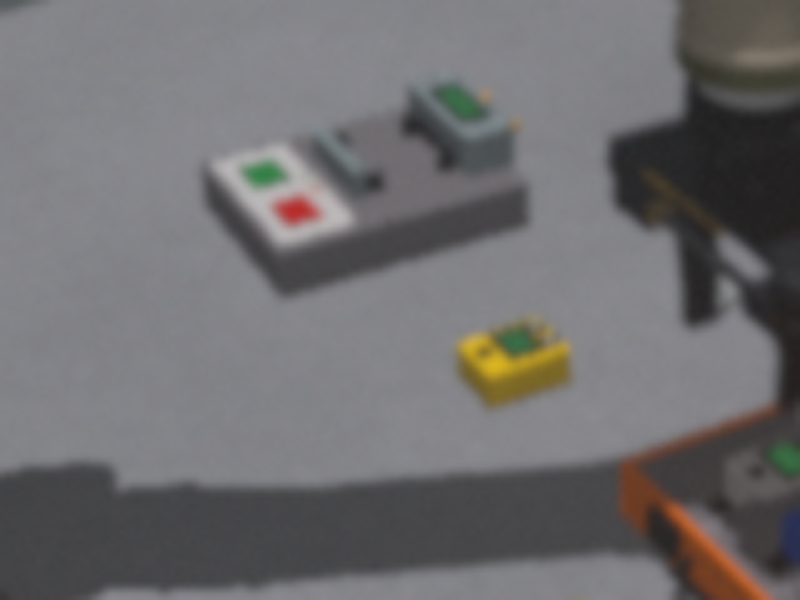

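```bash
python3 - <<'E'
from h import *
d=camera("side");c=camera("top")
def frame(o,yawdeg,P):
    a=np.radians(yawdeg);P=np.array(P,float)
    return np.c_[o[0]+np.cos(a)*P[:,0]-np.sin(a)*P[:,1],o[1]+np.sin(a)*P[:,0]+np.cos(a)*P[:,1],P[:,2]]/1000
box=lambda x0,x1,y0,y1,z0,z1:[[x,y,z] for x in(x0,x1) for y in(y0,y1) for z in(z0,z1)]
cen=lambda k:np.array([cv2.moments(k)["m10"],cv2.moments(k)["m01"]])/cv2.moments(k)["m00"]
for n,cc in(("top",c),("side",d)):
    H=cv2.convexHull(proj(cc,frame((500.9,19.6),-6.3,box(-32,32,-24,24,0,30))).astype(np.float32))
    for k in blobs(cc,(20,100,60),(36,255,255),40):
        q=cen(k)
        if np.hypot(*(q-cen(H)))<10:
            k=cv2.convexHull(k);print(n,"monitor obs",cen(k).round(2),cv2.contourArea(k),"pred",cen(H).round(2),cv2.contourArea(H))
    img=cc["img"].astype(int);hsv=cv2.cvtColor(cc["img"],cv2.COLOR_RGB2HSV)
    for nm,P in(("foot",[[-16,0,65]]),("head",[[95,0,74]]),("deck",[[25,0,40]])):
        u=proj(cc,frame((534.8,260.0),-7.3,P))[0].round().astype(int);print(n,nm,u,cc["img"][u[1],u[0]],hsv[u[1],u[0]])
E
```

```text
top monitor obs [215.67 215.61] 431.5 pred [215.06 214.54] 492.9717414918123
top foot [115 207] [135 142 146] [101  19 146]
top head [120 162] [124 131 132] [ 94  15 132]
top deck [120 191] [134 130 136] [140  11 136]
side monitor obs [222.27 192.27] 225.5 pred [222.09 192.3 ] 329.1756803506287
side foot [187 149] [113 121 124] [ 98  23 124]
side head [214 140] [ 74 104  83] [ 69  74 104]
side deck [198 152] [113 109 113] [150   9 113]
```

```bash
python3 - <<'E'
from h import *
d=camera("side");c=camera("top")
cen=lambda k:np.array([cv2.moments(k)["m10"],cv2.moments(k)["m01"]])/cv2.moments(k)["m00"]
for n,cc,roi in(("top",c,(75,150,165,250)),("side",d,(155,130,235,185))):
    im=cv2.GaussianBlur(cc["img"],(3,3),0).astype(int);R,G,B=im[...,0],im[...,1],im[...,2]
    m=((B-R>5)&(G-R>3)&(R>85)).astype(np.uint8)*255
    z=np.zeros_like(m);z[roi[1]:roi[3],roi[0]:roi[2]]=m[roi[1]:roi[3],roi[0]:roi[2]]
    z0=z.copy()
    for k in cv2.findContours(z,0,1)[0]:
        if cv2.contourArea(k)>12:
            h=cv2.convexHull(k);print(n,cv2.boundingRect(k),cen(h).round(1),[(round(float(x),1)) for zz in(.065,.074) for x in (onz(cc,[cen(h)],zz)[0]*1000)[:2]],[np.round(rect(cc,k,zz)[1],1).tolist()+[round(rect(cc,k,zz)[2],1)] for zz in(.065,.074)])
    # green keys, side
    for nm,lo,hi in(("grn",(40,70,40),(85,255,255)),("red",(0,110,60),(8,255,255))):
        mm=cv2.inRange(cv2.cvtColor(cc["img"],cv2.COLOR_RGB2HSV),np.array(lo),np.array(hi))
        z=np.zeros_like(mm);z[roi[1]:roi[3],roi[0]:roi[2]]=mm[roi[1]:roi[3],roi[0]:roi[2]]
        for k in cv2.findContours(z,0,1)[0]:
            if cv2.contourArea(k)>10:print(n,nm,cen(k).round(1),(onz(cc,[cen(k)],.043)[0]*1000).round(1),(onz(cc,[cen(k)],.074)[0]*1000).round(1))
    vis=cv2.resize(z0[roi[1]:roi[3],roi[0]:roi[2]],None,fx=5,fy=5,interpolation=0);cv2.imwrite(f"pics/m_{n}.png",vis)
E
```

```text
top (97, 221, 13, 11) [103.1 226. ] [472.3, 289.0, 472.4, 285.9] [[24.3, 29.6, 0.0], [24.0, 29.3, 0.0]]
top (101, 204, 30, 8) [115.3 207.8] [516.8, 260.1, 516.5, 257.3] [[72.3, 10.6, 81.1], [71.6, 10.5, 81.1]]
top (100, 158, 43, 21) [121.  167.9] [614.8, 248.6, 613.5, 245.8] [[102.5, 42.5, 83.1], [101.5, 42.1, 83.1]]
top grn [103.2 226.1] [472.  296.5  43. ] [472.2 285.7  74. ]
top grn [119.9 167.3] [619.5 258.2  43. ] [615.1 248.6  74. ]
top red [126.8 229.4] [463.8 237.4  43. ] [464.3 228.5  74. ]
side (169, 152, 8, 5) [172.3 154.1] [457.9, 266.4, 450.6, 252.5] [[30.6, 23.6, 73.5], [30.3, 23.3, 73.5]]
side (183, 145, 10, 10) [187.1 149.6] [517.1, 261.0, 509.2, 247.1] [[77.5, 15.7, 83.0], [76.7, 15.6, 83.0]]
side (202, 134, 19, 15) [211.4 140.9] [624.6, 261.1, 615.6, 247.2] [[112.7, 47.3, 83.1], [111.5, 46.8, 83.1]]
side grn [172.1 154.3] [474. 299.  43.] [449.  251.1  74. ]
side grn [211.5 140.1] [650.3 299.9  43. ] [619.2 252.   74. ]
side red [178.8 161.6] [466.8 239.3  43. ] [442.  193.5  74. ]
```

View pics/m_top.png

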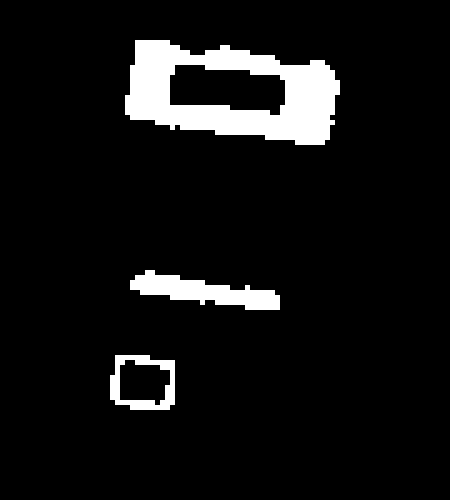

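Corrected by the known monitor location (top camera off by about +2.6/+1.6 mm, side camera agreeing), keys, foot and head give the bay at (560.0,256.1), (560.7,256.5) and (561.6,254.9). I'll use (560.7, 255.8) with dock yaw about −7.8°. Going back to regrasp by the long sides.

>>> jog_arm([
  {"translation": [0, 40, 0], "twist": 0},
  {"translation": [0, 40, 0], "twist": 0},
  {"translation": [0, 40, 0], "twist": 0},
  {"translation": [0, 40, 0], "twist": 0},
  {"translation": [0, 40, 0], "twist": 0},
  {"translation": [0, 40, 0], "twist": 0},
  {"translation": [0, 0, -30], "twist": 0},
  {"translation": [0, 0, -30], "twist": 0},
  {"translation": [0, 0, -30], "twist": 0},
  {"translation": [0, 0, 0], "twist": 0},
  {"translation": [0, 0, 0], "twist": 0},
])

```text
time: 13.25
ee_pos: [0.5006, 0.0204, 0.0541]
eef_rot: [-0.526, -0.472, 0.472, 0.527]
ft_force: [0.9, 0.3, 1.1]
width: 0.087
```

```bash
python3 st.py
```

```text
13.25 tcp [500.6  20.4  54.1] jaw deg 83.77 tilt [-0.001 -0.    -1.   ] F [0.9 0.3 1.1] w 87.0 j7 1.45
```

>>> jog_arm([
  {"translation": [0, 0, -15], "twist": 0},
  {"translation": [0, 0, -15], "twist": 0},
  {"translation": [0, 0, -10], "twist": 0},
  {"translation": [0, 0, -7], "twist": 0},
  {"translation": [0, 0, 0], "twist": 0},
  {"translation": [0, 0, 0], "twist": 0},
])

```text
time: 13.85
ee_pos: [0.5012, 0.0197, 0.0072]
eef_rot: [0.527, 0.472, -0.472, -0.527]
ft_force: [-0.0, 0.1, 0.7]
width: 0.0869
```

>>> jog_arm([
  {"translation": [0, 0, 0], "twist": 0},
  {"translation": [0, 0, 0], "twist": 0},
  {"translation": [0, 0, 0], "twist": 0},
  {"translation": [0, 0, 0], "twist": 0},
  {"translation": [0, 0, 0], "twist": 0},
  {"translation": [0, 0, 0], "twist": 0},
  {"translation": [0, 0, 0], "twist": 0},
], grip=0.8, grip_force=15)

```text
time: 14.55
ee_pos: [0.5008, 0.0194, 0.0066]
eef_rot: [0.527, 0.472, -0.472, -0.527]
ft_force: [-0.8, -0.5, 0.9]
width: 0.0478
```

>>> jog_arm([
  {"translation": [0, 0, 5], "twist": 0},
  {"translation": [0, 0, 15], "twist": 0},
  {"translation": [0, 0, 25], "twist": 0},
  {"translation": [0, 0, 30], "twist": 0},
  {"translation": [0, 0, 30], "twist": 0},
  {"translation": [0, 0, 25], "twist": 0},
  {"translation": [0, 0, 0], "twist": 0},
  {"translation": [0, 0, 0], "twist": 0},
], grip_force=20)

```text
time: 15.35
ee_pos: [0.5007, 0.0198, 0.1365]
eef_rot: [-0.527, -0.472, 0.472, 0.527]
ft_force: [0.2, -0.3, -1.9]
width: 0.048
```

```bash
python3 - <<'E'
from st import *
d=camera("side")
crop(d,120,90,280,210,5,"pics/a7s.png")
E
```

```text
15.35 tcp [500.7  19.8 136.5] jaw deg 83.72 tilt [ 0.     0.001 -1.   ] F [ 0.2 -0.3 -1.9] w 48.0 j7 1.39
```

View pics/a7s.png

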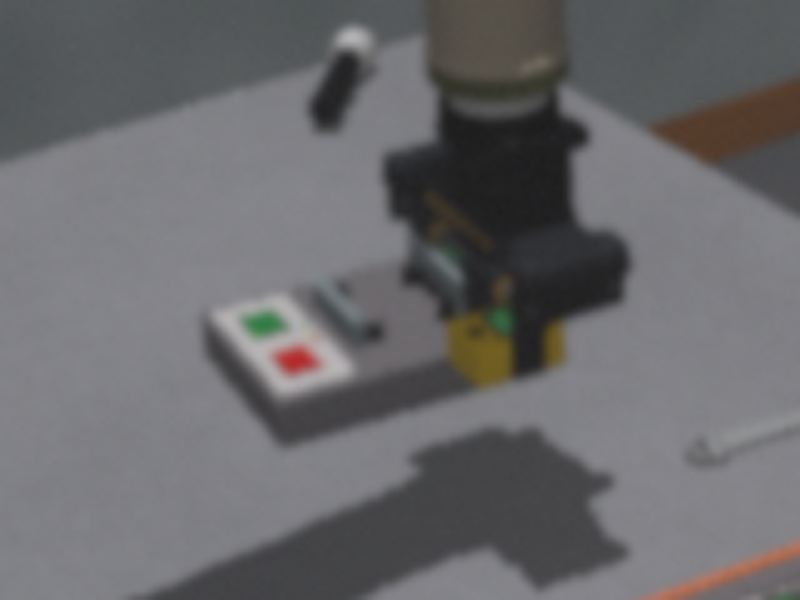

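>>> jog_arm([
  {"translation": [7.5, 29.5, 0], "twist": -0.003},
  {"translation": [7.5, 29.5, 0], "twist": -0.003},
  {"translation": [7.5, 29.5, 0], "twist": -0.003},
  {"translation": [7.5, 29.5, 0], "twist": -0.003},
  {"translation": [7.5, 29.5, 0], "twist": -0.003},
  {"translation": [7.5, 29.5, 0], "twist": -0.003},
  {"translation": [7.5, 29.5, 0], "twist": -0.004},
  {"translation": [7.5, 29.5, 0], "twist": -0.004},
  {"translation": [0, 0, 0], "twist": 0},
  {"translation": [0, 0, 0], "twist": 0},
  {"translation": [0, 0, 0], "twist": 0},
])

```text
time: 16.5
ee_pos: [0.5604, 0.2541, 0.1355]
eef_rot: [0.533, 0.464, -0.465, -0.533]
ft_force: [1.6, -0.3, -1.6]
width: 0.0477
```

```bash
python3 - <<'E'
from st import *
d=camera("side")
crop(d,130,80,290,200,5,"pics/a8s.png")
E
```

```text
16.5 tcp [560.4 254.1 135.5] jaw deg 82.15 tilt [-0.001 -0.001 -1.   ] F [ 1.6 -0.3 -1.6] w 47.7 j7 1.04
```

View pics/a8s.png

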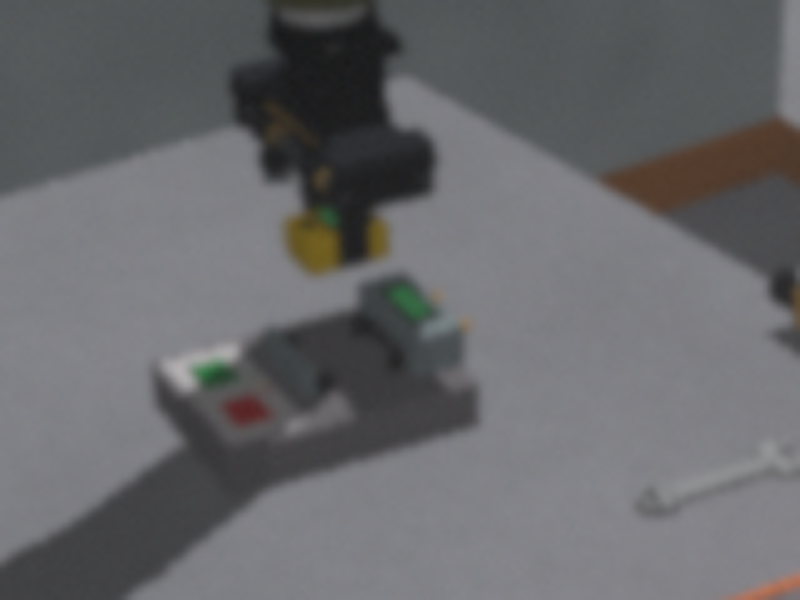

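>>> jog_arm([
  {"translation": [0, 0, -20], "twist": 0},
  {"translation": [0, 0, -20], "twist": 0},
  {"translation": [0, 0, -12], "twist": 0},
  {"translation": [0, 0, 0], "twist": 0},
  {"translation": [0, 0, 0], "twist": 0},
  {"translation": [0, 0, 0], "twist": 0},
])

```text
time: 17.15
ee_pos: [0.5614, 0.2557, 0.0857]
eef_rot: [0.533, 0.465, -0.464, -0.533]
ft_force: [0.8, 0.4, -1.5]
width: 0.0477
```

```bash
python3 - <<'E'
from st import *
d=camera("side");c=camera("top")
crop(d,150,100,250,180,8,"pics/a9s.png");crop(c,75,140,175,260,5,"pics/a9t.png")
E
python3 st.py
```

```text
17.15 tcp [561.4 255.7  85.7] jaw deg 82.2 tilt [ 0.001  0.001 -1.   ] F [ 0.8  0.4 -1.5] w 47.7 j7 1.05
17.25 tcp [561.3 255.8  85.6] jaw deg 82.22 tilt [ 0.001  0.001 -1.   ] F [ 0.2  0.1 -1.5] w 47.6 j7 1.05
```

View pics/a9s.png

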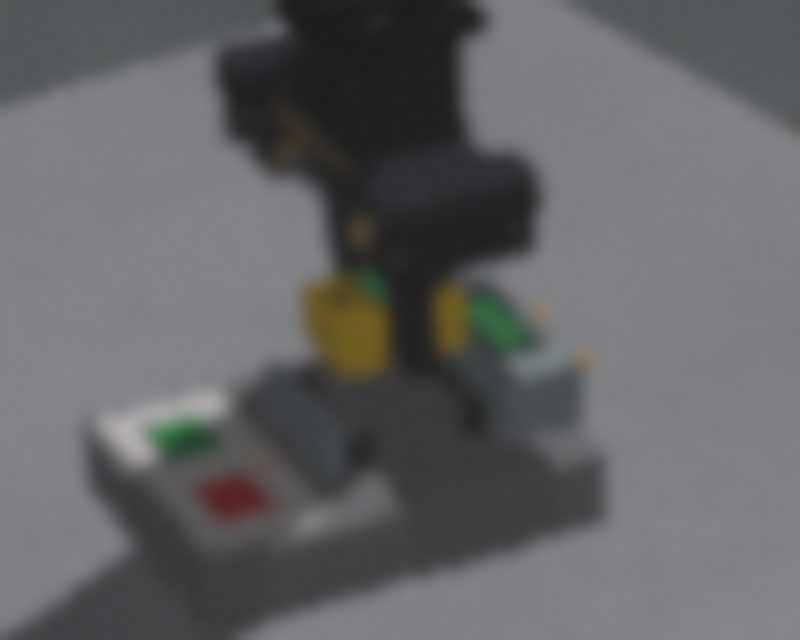

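View pics/a9t.png

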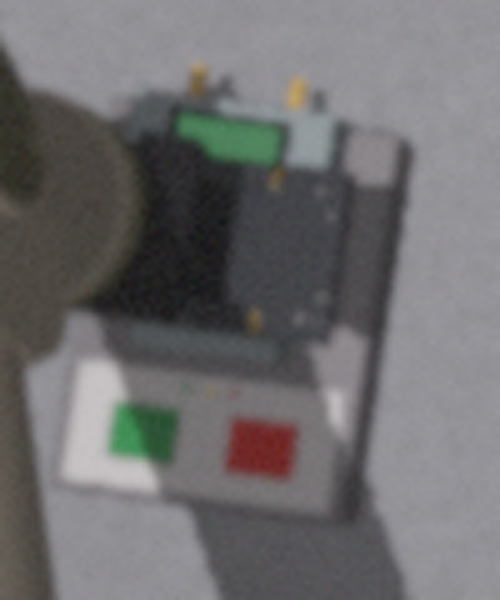

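>>> jog_arm([
  {"translation": [0, 0, -4], "twist": 0},
  {"translation": [0, 0, -4], "twist": 0},
  {"translation": [0, 0, -4], "twist": 0},
  {"translation": [0, 0, -4], "twist": 0},
  {"translation": [0, 0, 0], "twist": 0},
  {"translation": [0, 0, 0], "twist": 0},
])

```text
time: 17.85
ee_pos: [0.5607, 0.2555, 0.0684]
eef_rot: [-0.533, -0.465, 0.465, 0.533]
ft_force: [-0.3, 0.3, -1.0]
width: 0.0477
```

```bash
python3 st.py
```

```text
17.85 tcp [560.7 255.5  68.4] jaw deg 82.22 tilt [-0. -0. -1.] F [-0.3  0.3 -1. ] w 47.7 j7 1.06
```

Below the head and foot tops with no contact. Continuing.

>>> jog_arm([
  {"translation": [0, 0, -3], "twist": 0},
  {"translation": [0, 0, -3], "twist": 0},
  {"translation": [0, 0, -3], "twist": 0},
  {"translation": [0, 0, 0], "twist": 0},
  {"translation": [0, 0, 0], "twist": 0},
])

```text
time: 18.35
ee_pos: [0.5607, 0.2556, 0.0595]
eef_rot: [-0.533, -0.465, 0.465, 0.533]
ft_force: [-0.3, 0.4, -0.8]
width: 0.0478
```

>>> jog_arm([
  {"translation": [0, 0, -3], "twist": 0},
  {"translation": [0, 0, -3], "twist": 0},
  {"translation": [0, 0, -3], "twist": 0},
  {"translation": [0, 0, 0], "twist": 0},
  {"translation": [0, 0, 0], "twist": 0},
])

```text
time: 18.85
ee_pos: [0.5607, 0.2555, 0.0505]
eef_rot: [-0.533, -0.465, 0.465, 0.533]
ft_force: [-0.5, -0.8, -2.2]
width: 0.0484
```

```bash
python3 - <<'E'
from st import *
d=camera("side")
crop(d,150,100,250,180,8,"pics/b1s.png")
E
```

```text
18.85 tcp [560.7 255.5  50.5] jaw deg 82.22 tilt [-0. -0. -1.] F [-0.5 -0.8 -2.2] w 48.4 j7 1.06
```

View pics/b1s.png

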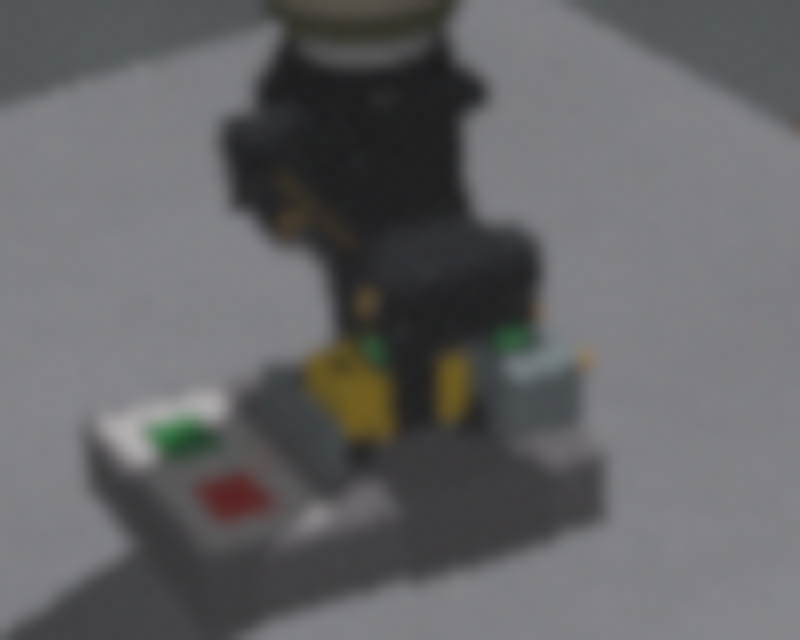

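The monitor at crop (385,390) sits between foot and head, with no contact force. The last few millimetres remain.

>>> jog_arm([
  {"translation": [0, 0, -1.5], "twist": 0},
  {"translation": [0, 0, -1.5], "twist": 0},
  {"translation": [0, 0, 0], "twist": 0},
  {"translation": [0, 0, 0], "twist": 0},
])

```text
time: 19.3
ee_pos: [0.5608, 0.2556, 0.0476]
eef_rot: [-0.533, -0.465, 0.465, 0.533]
ft_force: [0.0, -0.6, -1.4]
width: 0.048
```

>>> jog_arm([
  {"translation": [0, 0, -1], "twist": 0},
  {"translation": [0, 0, 0], "twist": 0},
  {"translation": [0, 0, 0], "twist": 0},
])

```text
time: 19.6
ee_pos: [0.5609, 0.2556, 0.0467]
eef_rot: [0.533, 0.465, -0.465, -0.533]
ft_force: [0.3, -0.2, -1.7]
width: 0.0475
```

>>> jog_arm([
  {"translation": [0, 0, -1], "twist": 0},
  {"translation": [0, 0, 0], "twist": 0},
  {"translation": [0, 0, 0], "twist": 0},
])

```text
time: 19.9
ee_pos: [0.561, 0.2557, 0.0467]
eef_rot: [-0.533, -0.465, 0.465, 0.533]
ft_force: [-3.6, -1.8, 9.0]
width: 0.0477
```

Floor contact at TCP z 46.7, the expected seated height (40 + 6.6). Relieving the load slightly and releasing.

>>> jog_arm([
  {"translation": [0, 0, 0.5], "twist": 0},
  {"translation": [0, 0, 0], "twist": 0},
])

```text
time: 20.1
ee_pos: [0.5609, 0.2557, 0.0467]
eef_rot: [-0.533, -0.465, 0.465, 0.533]
ft_force: [-3.2, -2.0, 6.2]
width: 0.0478
```

>>> jog_arm([
  {"translation": [0, 0, 0], "twist": 0},
  {"translation": [0, 0, 0], "twist": 0},
  {"translation": [0, 0, 0], "twist": 0},
  {"translation": [0, 0, 0], "twist": 0},
  {"translation": [0, 0, 0], "twist": 0},
], grip=0.3)

```text
time: 20.6
ee_pos: [0.5607, 0.2556, 0.046]
eef_rot: [-0.533, -0.465, 0.465, 0.533]
ft_force: [-0.0, -0.8, -0.3]
width: 0.0606
```

>>> jog_arm([
  {"translation": [0, 0, 8], "twist": 0},
  {"translation": [0, 0, 15], "twist": 0},
  {"translation": [0, 0, 20], "twist": 0},
  {"translation": [0, 0, 25], "twist": 0},
  {"translation": [0, 0, 25], "twist": 0},
  {"translation": [0, -40, 20], "twist": 0},
  {"translation": [0, -40, 0], "twist": 0},
  {"translation": [0, -40, 0], "twist": 0},
  {"translation": [0, -40, 0], "twist": 0},
  {"translation": [0, -40, 0], "twist": 0},
  {"translation": [0, -40, 0], "twist": 0},
  {"translation": [0, 0, 0], "twist": 0},
], grip=1)

```text
time: 21.8
ee_pos: [0.5609, 0.0086, 0.161]
eef_rot: [0.536, 0.463, -0.462, -0.534]
ft_force: [-0.6, 0.3, 0.9]
width: 0.0004
```

I set the grip to shut at the start of the rise, which could have caught the monitor. Checking.

```bash
python3 - <<'E'
from st import *
d=camera("side");c=camera("top")
crop(d,150,100,250,180,8,"pics/b2s.png");crop(c,75,140,195,260,5,"pics/b2t.png")
E
```

```text
21.8 tcp [560.9   8.6 161. ] jaw deg 81.72 tilt [ 0.002 -0.002 -1.   ] F [-0.6  0.3  0.9] w 0.4 j7 1.43
```

View pics/b2s.png

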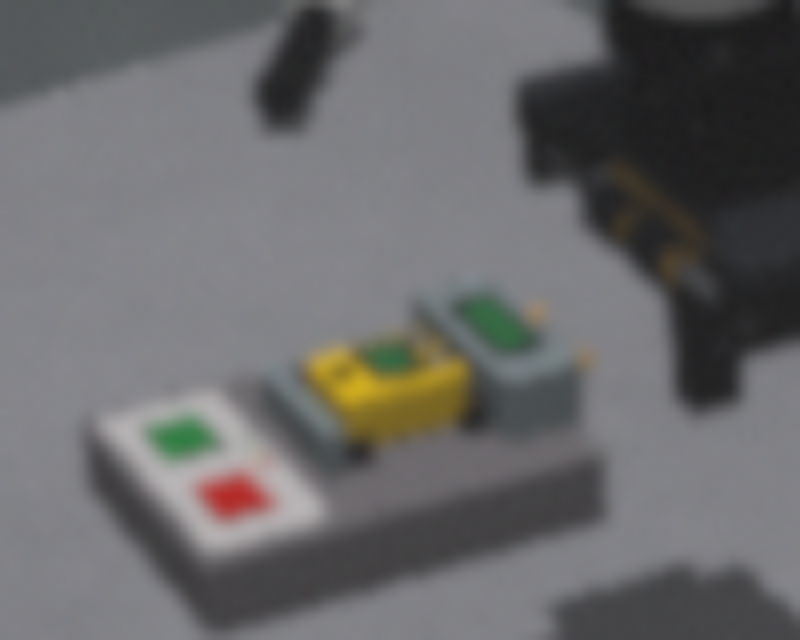

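View pics/b2t.png

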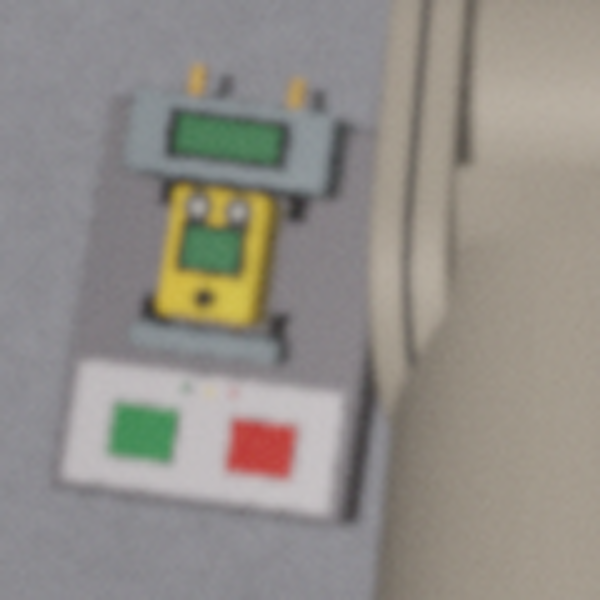

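It looks seated flat, face up, grilles to the head, between foot and head. Quick numeric check against the predicted outline for a seated monitor.

```bash
python3 - <<'E'
from h import *
d=camera("side");c=camera("top")
a=np.radians(-7.8);Rz=np.array([[np.cos(a),-np.sin(a),0],[np.sin(a),np.cos(a),0],[0,0,1]])
B=lambda z0:np.array([Rz@[x,y,z]+[560.8,255.7,0] for x in(-32,32) for y in(-24,24) for z in(z0,z0+30)])/1000
cen=lambda k:np.array([cv2.moments(k)["m10"],cv2.moments(k)["m01"]])/cv2.moments(k)["m00"]
for n,cc in(("top",c),("side",d)):
  for z0 in(40,46):
    H=cv2.convexHull(proj(cc,B(z0)).astype(np.float32));print(n,z0,"pred",cen(H).round(2),cv2.boundingRect(H))
  for k in blobs(cc,(20,100,60),(36,255,255),40):
    if np.hypot(*(cen(k)-cen(H)))<12:k=cv2.convexHull(k);print(n,"obs",cen(k).round(2),cv2.boundingRect(k),rect(cc,k,.07))
E
```

```text
top 40 pred [118.64 189.97] (105, 175, 28, 30)
top 46 pred [117.89 189.77] (104, 175, 28, 30)
top obs [117.5  190.49] (105, 176, 26, 29) ((558.290771484375, 253.79107666015625), (53.51396560668945, 66.87199401855469), 81.71438598632812)
side 40 pred [198.08 148.94] (187, 140, 22, 18)
side 46 pred [197.99 147.53] (187, 139, 22, 18)
side obs [198.61 148.28] (188, 143, 21, 12) ((554.6015014648438, 236.59808349609375), (85.10194396972656, 67.82257080078125), 78.60990142822266)
```

Seated: top-view centre with the correction is (560.9,255.4), yaw about −8°. Now the start key, at about (474.5,298.5) in the arm's frame, with fingers shut.

>>> jog_arm([
  {"translation": [-9.5, 31.5, 0], "twist": 0},
  {"translation": [-9.5, 31.5, 0], "twist": 0},
  {"translation": [-9.5, 31.5, 0], "twist": 0},
  {"translation": [-9.5, 31.5, 0], "twist": 0},
  {"translation": [-9.5, 31.5, 0], "twist": 0},
  {"translation": [-9.5, 31.5, 0], "twist": 0},
  {"translation": [-9.5, 31.5, 0], "twist": 0},
  {"translation": [-9.5, 31.5, 0], "twist": 0},
  {"translation": [-10, 31.5, 0], "twist": 0},
  {"translation": [0, 0, 0], "twist": 0},
  {"translation": [0, 0, 0], "twist": 0},
])

```text
time: 23.1
ee_pos: [0.4738, 0.3008, 0.1591]
eef_rot: [-0.532, -0.466, 0.466, 0.532]
ft_force: [0.7, -0.5, 0.9]
width: 0.0006
```

```bash
python3 st.py
```

```text
23.1 tcp [473.8 300.8 159.1] jaw deg 82.43 tilt [-0. -0. -1.] F [ 0.7 -0.5  0.9] w 0.6 j7 0.85
```

>>> jog_arm([
  {"translation": [0.5, -2, -20], "twist": 0},
  {"translation": [0, 0, -25], "twist": 0},
  {"translation": [0, 0, -25], "twist": 0},
  {"translation": [0, 0, -20], "twist": 0},
  {"translation": [0, 0, -10], "twist": 0},
  {"translation": [0, 0, 0], "twist": 0},
  {"translation": [0, 0, 0], "twist": 0},
])

```text
time: 23.8
ee_pos: [0.4759, 0.2971, 0.06]
eef_rot: [0.533, 0.465, -0.464, -0.533]
ft_force: [0.7, -0.5, -0.1]
width: 0.0003
```

```bash
python3 - <<'E'
from st import *
d=camera("side")
crop(d,130,90,230,170,8,"pics/b3s.png")
E
```

```text
23.8 tcp [475.9 297.1  60. ] jaw deg 82.2 tilt [ 0.001  0.001 -1.   ] F [ 0.7 -0.5 -0.1] w 0.3 j7 0.88
```

View pics/b3s.png

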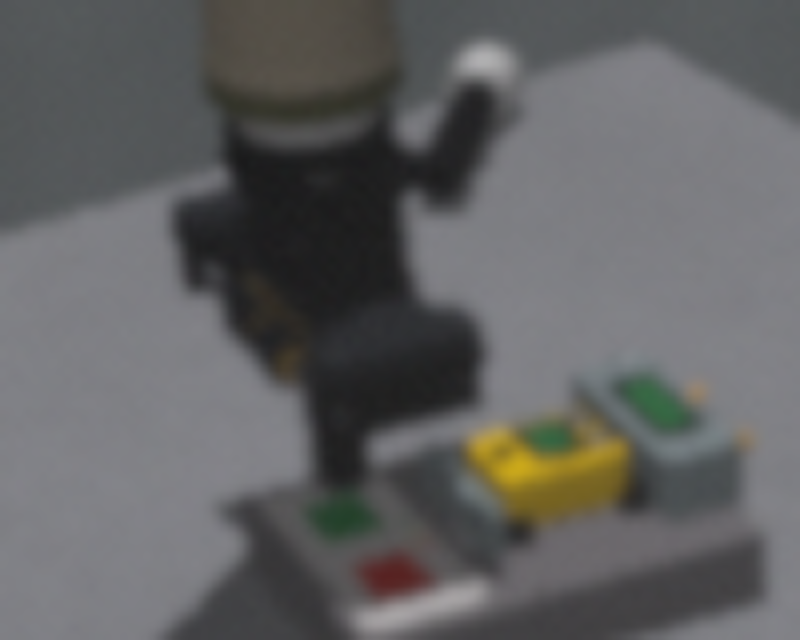

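The fingertip, at crop (340,485), is directly above the green key (343,515). Descending gently.

>>> jog_arm([
  {"translation": [0, 0, -5], "twist": 0},
  {"translation": [0, 0, -5], "twist": 0},
  {"translation": [0, 0, -4], "twist": 0},
  {"translation": [0, 0, 0], "twist": 0},
  {"translation": [0, 0, 0], "twist": 0},
])

```text
time: 24.35
ee_pos: [0.4752, 0.297, 0.0449]
eef_rot: [-0.533, -0.465, 0.465, 0.533]
ft_force: [0.2, -0.1, 0.5]
width: 0.0006
```

>>> jog_arm([
  {"translation": [0, 0, -1], "twist": 0},
  {"translation": [0, 0, 0], "twist": 0},
  {"translation": [0, 0, -1], "twist": 0},
  {"translation": [0, 0, 0], "twist": 0},
  {"translation": [0, 0, 0], "twist": 0},
])

```text
time: 24.85
ee_pos: [0.4754, 0.2972, 0.0433]
eef_rot: [-0.533, -0.465, 0.465, 0.533]
ft_force: [0.0, -0.5, 2.1]
width: 0.0006
```

>>> jog_arm([
  {"translation": [0, 0, -1], "twist": 0},
  {"translation": [0, 0, 0], "twist": 0},
  {"translation": [0, 0, 0], "twist": 0},
])

```text
time: 25.15
ee_pos: [0.4754, 0.2972, 0.0423]
eef_rot: [-0.533, -0.465, 0.465, 0.533]
ft_force: [-0.8, -0.6, 4.5]
width: 0.0003
```

>>> jog_arm([
  {"translation": [0, 0, -1], "twist": 0},
  {"translation": [0, 0, 0], "twist": 0},
  {"translation": [0, 0, 0], "twist": 0},
])

```text
time: 25.45
ee_pos: [0.4754, 0.2972, 0.0415]
eef_rot: [-0.533, -0.465, 0.465, 0.533]
ft_force: [-2.1, -1.3, 7.8]
width: 0.0004
```

>>> jog_arm([
  {"translation": [0, 0, -1], "twist": 0},
  {"translation": [0, 0, 0], "twist": 0},
  {"translation": [0, 0, 0], "twist": 0},
])

```text
time: 25.75
ee_pos: [0.4755, 0.2972, 0.0413]
eef_rot: [-0.533, -0.465, 0.465, 0.533]
ft_force: [-4.6, -3.3, 16.6]
width: 0.0007
```

Bottomed: 16.6 N, with no further travel. Holding a moment, then releasing straight up.

>>> jog_arm([
  {"translation": [0, 0, 0], "twist": 0},
  {"translation": [0, 0, 0], "twist": 0},
  {"translation": [0, 0, 0], "twist": 0},
  {"translation": [0, 0, 0], "twist": 0},
  {"translation": [0, 0, 0], "twist": 0},
  {"translation": [0, 0, 0], "twist": 0},
])

```text
time: 26.35
ee_pos: [0.4755, 0.2972, 0.0413]
eef_rot: [-0.533, -0.465, 0.465, 0.533]
ft_force: [-5.1, -3.6, 16.0]
width: 0.0007
```

>>> jog_arm([
  {"translation": [0, 0, 3], "twist": 0},
  {"translation": [0, 0, 5], "twist": 0},
  {"translation": [0, 0, 15], "twist": 0},
  {"translation": [0, 0, 25], "twist": 0},
  {"translation": [0, 0, 30], "twist": 0},
  {"translation": [0, 0, 30], "twist": 0},
  {"translation": [0, -40, 10], "twist": 0},
  {"translation": [0, -40, 0], "twist": 0},
  {"translation": [0, -40, 0], "twist": 0},
  {"translation": [0, -40, 0], "twist": 0},
  {"translation": [0, -40, 0], "twist": 0},
  {"translation": [0, -40, 0], "twist": 0},
  {"translation": [0, -30, 0], "twist": 0},
  {"translation": [0, 0, 0], "twist": 0},
  {"translation": [0, 0, 0], "twist": 0},
])

```text
time: 27.85
ee_pos: [0.4754, 0.0269, 0.1588]
eef_rot: [-0.533, -0.465, 0.464, 0.533]
ft_force: [0.3, 0.6, 0.2]
width: 0.0005
```

```bash
python3 - <<'E'
from st import *
d=camera("side");c=camera("top")
for n,x in(("c1s",d),("c1t",c)):cv2.imwrite(f"pics/{n}.png",cv2.cvtColor(x["img"],cv2.COLOR_RGB2BGR))
crop(d,150,100,310,220,5,"pics/c2s.png");crop(c,75,140,195,260,5,"pics/c2t.png")
E
```

```text
27.85 tcp [475.4  26.9 158.8] jaw deg 82.14 tilt [ 0.001  0.001 -1.   ] F [0.3 0.6 0.2] w 0.5 j7 1.3
```

View pics/c1t.png

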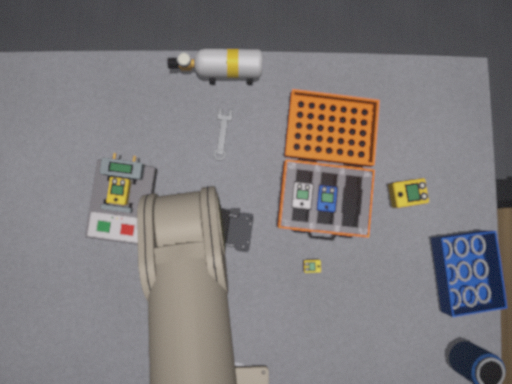

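View pics/c2t.png

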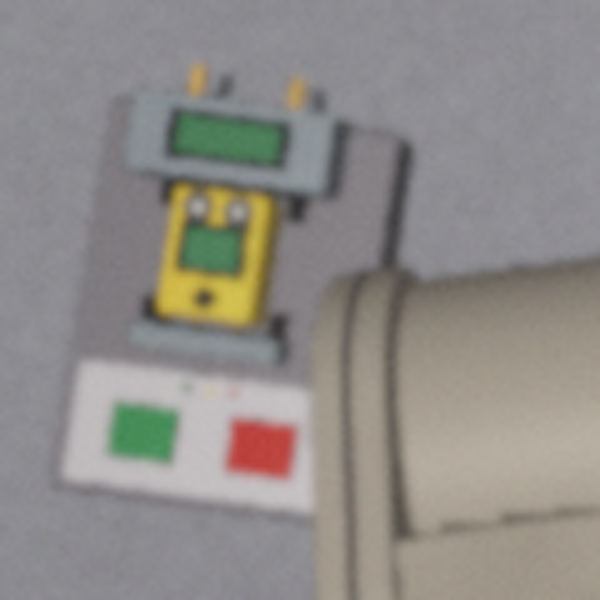

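View pics/c2s.png

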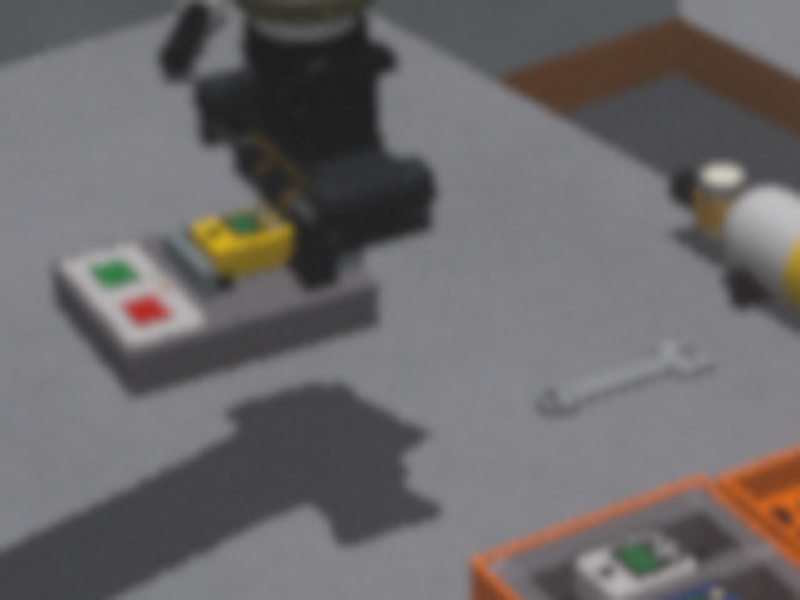

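The monitor is seated at top (118,190), the spanner and the white and blue monitors are unmoved, and the arm is clear. Handing in.

```bash
python3 -c "
from bench import *
print(close_job())"
```

```text
the job is handed in; nothing more can be done
None
```

I took the yellow monitor out of the case by its ends, set it down on the free spot, and took it again by its long sides. I then lowered it into the dock bay face up, sensor end towards the head, and let go. After that I pressed the green start key until it bottomed: about 16.6 N with no further travel, held for about 0.9 s, then released. The job was handed in at about 28 s.

**Checks that agreed:**
- **Seating:** floor contact came at the expected height. The camera put the monitor within 1 mm of the bay centre I had estimated, with yaw about −8° against an estimated −7.8° for the dock.
- **Left alone:** the last pictures show the white and blue monitors and the spanner in place. The red key was not touched, and the arm ended clear of everything.

**Disagreements and limits:**
- **Top camera offset:** it read about 3 mm off the arm's frame. I corrected for this by looking at the monitor at the place where I had set it down.
- **My error:** I commanded the gripper shut at the start of the rise from the dock. Pictures and outline checks afterwards showed the monitor still seated.
- **Test start not confirmed:** no lamp or display change was visible, so that the test started is inferred only from the force and how long I held it.

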